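# Make up the third belt-hardware kit

## Robot

A 6-joint arm with a two-finger parallel gripper is mounted at the origin on the work surface. World frame = base frame: x ahead of the robot, y to its left, z up, the work surface at z = 0. Lengths are in mm, angles in rad, forces in N, time in s.
With the tool pointing down it reaches from about 275 to 825 mm from the base axis. Payload 4.9 kg.
Tool frame: the origin (TCP) lies at the very end of the fingers, on their centre line; the grasp point (between the pads) lies 19 mm behind it; z points along the fingers, y is the line along which they close (so a half turn about z gives the same grasp; the last joint's range is limited). The gripper opens to 85 mm and grips with 20 to 120 N. Pads are 22 mm wide; open, the fingers measure 114 mm over their backs; the gripper's body (76 mm by 85 mm) begins 54 mm behind the grasp point. The pads swing forward as they close: fully open they stand 13 mm farther back than shut.
Start: joints at [0.993, 0.326, -0.193, 1.052, 0, 1.437], TCP at [236.153, 496.74, 231.281] pointing down, gripper open.
Joint ranges: [-2.65, 2.65], [-0.97, 1.79], [-1.3, 1.35], [-1.93, 2.1], [-1.47, 1.37], [-3.14, 3.14]. Speed limits (rad/s): [2.57, 2.57, 3.14, 3.14, 3.14, 3.14].

## Interface

Orientations are given as [roll, pitch, yaw] about the fixed x, y, z axes, in that order (R = Rz(yaw) Ry(pitch) Rx(roll)).
In Python, from bench import bot, solve_ik, imaging gives the robot as it stands. Calls block until the motion is done:
- bot.move_ptp(position, orientation): joint-space move of the TCP to a pose.
- bot.movel(position, rot=None, max_speed=150, threshold=None): straight line of the TCP; rot=None keeps the orientation; max_speed is the mean speed in mm/s. With threshold (N) it stops when the force on the tool has changed by that much, and returns True; else False.
- bot.move_j(angles): joint-space move.
- bot.grip(opening, effort=None): opening from 0.0 (shut) to 1.0 (fully open); effort is the grip in N (None keeps the last); returns when the fingers have stopped.
- bot.dwell(seconds).
- solve_ik(position, orientation): joint angles nearest the present ones, or None.
- bot.get_state(): the state.
- imaging.capture(name): name is "side" or "top" or "wrist"; returns the picture (400x640x3 uint8, blue, green, red); there is no depth.
- imaging.camera_model(name): a dict with "K" (3x3 intrinsics, pixels), "position" and "rotation" of the camera in the world. Camera axes: x right, y up, looking along -z (the intrinsics and any distortion apply to the point x, -y, -z); pixel columns grow to the right and rows downward; lengths in mm; the calibration is good to about 2 mm. A picture is of the moment at which its call begins: read the wrist's pose just before it. camera_model takes no time and is no camera call; for the wrist camera it gives the pose at the moment of the call.
A pose or a line that the arm cannot do raises bot.IKError and nothing moves.
- bot.sign_off(): hands the job in; it is judged then, once.
The state is a dict: "t": time; "qpos": joint angles; "joint_velocities": joint speeds; "effort": joint torques, N m; "tcp_pos": TCP position; "orientation": TCP orientation; "contact_force": force on the tool from outside, world axes, zero at the start; "wrist_torque": the same for the moment, N m; "opening": opening from 0.0 (shut) to 1.0 (fully open); "gripper_force": force on a finger pad.
Only numpy, scipy, OpenCV 4.12 (cv2) and the standard library are available. Lean on these libraries where they do the work, as an engineer would, in place of code of your own. Each camera call takes 0.05 s, during which the arm holds its last target. There are 200 camera calls.

## Task

Make up the third belt-hardware kit so that it stands like the two finished kits in their wooden trays. First set the open empty tub upright in the empty tray, then drop the brass buckle and the brass keeper loop into it (in either order), then close it with its lid, and last stand the small closed tub upright on the lid, inside the lid's raised edge. Leave the two small amber dye jars standing where they are.

Things in the scene. Friction and masses are not known exactly. Their poses are not given: they have to be found in the camera images.
- bay: the empty square pine tray, fixed to the bench: 100 x 100 mm outside, 88 x 88 mm inside, 12 mm high over all, floor 6 mm thick. Origin at the centre of its underside (the bench), so its floor is 6 mm above the origin; z up, x and y along its sides. It stands in a row with two others like it
- kit_a: a finished kit, fixed: the same tray with tub, lid and small tub already stacked in it, 95 mm high over all; origin at the centre of the tray's underside, z up
- kit_b: another finished kit, the same as kit_a
- tub: the open empty tub of frosted white plastic, loose, standing upright: round, 62 mm outside diameter (its foot tapers to 56 mm in the lowest 6 mm), 48 mm high, 57 mm inside diameter, floor 3 mm thick, 60 g. Origin at the centre of its underside, z up
- lid: the tub's lid, white plastic, loose, right way up, 30 g, 13 mm high: a plug 6 mm deep below (52 mm diameter, 44 at its foot); a 66 mm diameter flange from 6 to 13 mm above the origin; its top face, recessed within a 4 mm high raised edge (59 mm inside), is 9 mm above the origin. Origin: centre of the plug's foot, z up; 42 mm above the tub's origin when seated
- mini: the small closed tub with its own lid (one solid piece), loose, standing upright: body 50 mm diameter, its white lid 56 mm diameter from 28 to 38 mm above the origin, with copper rivets showing through a window in the middle; 38 mm high over all, 90 g. Origin at the centre of its underside, z up. It fits inside the raised edge of the big lid
- buckle: brass belt buckle, loose, lying flat: rectangular open frame 36 mm along its x, 28 mm along its y, 7 mm high, with a prong along x; 35 g. Origin at the centre of its underside, z up; grip it across y
- keeper: brass keeper loop, loose: a narrow rectangular ring 34 mm along its x, 13 mm along its y, 10 mm high, open at top and bottom, 20 g. Origin at the centre of its underside, z up; grip it across y
- jar_a: small amber dye jar with black cap, loose bystander: 38 mm diameter, 50 mm high, origin at the centre of its underside
- jar_b: another amber dye jar, the same as jar_a
There are look-alikes about, which are no part of the job. What is shaped like the keeper but green or red is not meant.

How it is judged (in metres and radians):
On the way, in this order (a step that is already met when the one before it is completed fails the run):
1. the empty tub stands upright in the empty tray (z of tub in the frame of bay between 0.003 and 0.009 m and horizontal distance between tub and bay below 0.022 m and angle between tub's own z axis and vertical below 0.1 rad), for 0.2 s.
2. the buckle and the keeper loop lie in the tub, the tub still upright in the tray (all of step 1 and z of buckle in the frame of tub between 0 and 0.044 m and horizontal distance between each of buckle, keeper and tub below 0.0285 m and z of keeper in the frame of tub between 0 and 0.044 m), for 0.2 s.
3. the lid closes the tub (all of step 2 and z of lid in the frame of tub between 0.0395 and 0.0445 m and horizontal distance between lid and tub below 0.005 m and angle between lid's own z axis and vertical below 0.08 rad), for 0.2 s.
4. the small tub stands on the lid (all of step 3 and z of mini in the frame of lid between 0.0065 and 0.0115 m and horizontal distance between mini and lid below 0.006 m and angle between mini's own z axis and vertical below 0.08 rad), for 0.2 s.
At the end, for the whole second after the job is handed in: tub upright and flat on the empty tray's floor; buckle and keeper inside it below the rim; lid fully down on it, right way up, within 5 mm of centre; small tub upright in the lid's recess, within 6 mm of centre (each within 2.5-3 mm of its seated height, tilts 0.08-0.1 rad); all released and at rest (all of step 4 and linear speed of each of tub, buckle, keeper, lid, mini below 0.02 m/s); the robot touches nothing.
It fails at once if a dye jar was shifted by more than 25 mm or knocked over (distance of any of jar_a, jar_b from where it was at the start of the episode above 0.025 m or angle between any of jar_a, jar_b's own z axis and vertical above 0.5 rad).
It also fails if it takes over 128 s, if anything falls off the work surface, if the arm or the gripper's body presses on something with over 40 N, if the wrist force passes 120 N, or if a joint passes its speed limit or range.

## Working session

There is one attempt and no reset: what is moved stays moved. The work goes in short steps, each a Python script; the robot and the scene stay as the last script left them, time stands still between calls to the robot, and variables do not carry over. Pictures are saved under pics/ and viewed, at most 14 in all, crops included, and the job is handed in when it is done.

```bash
ls; mkdir -p pics
python3 - <<'E'
from bench import bot, imaging
import cv2
for n in ("top","side","wrist"):
    im=imaging.capture(n); cv2.imwrite(f"pics/{n}0.png",im)
    m=imaging.camera_model(n); print(n,{k:(v.round(3).tolist() if hasattr(v,'round') else v) for k,v in m.items()})
print(bot.get_state())
E
```

```text
pics
top {'K': [[420.173, 0.0, 320.51], [0.0, 420.173, 205.201], [0.0, 0.0, 1.0]], 'position': [357.972, -4.974, 994.314], 'rotation': [0.161, -0.009, -1.543]}
side {'K': [[454.521, 0.0, 314.953], [0.0, 454.521, 193.559], [0.0, 0.0, 1.0]], 'position': [292.604, 646.905, 552.699], 'rotation': [0.908, -0.022, -2.798]}
wrist {'K': [[319.654, 0.0, 320.431], [0.0, 319.654, 202.8], [0.0, 0.0, 1.0]], 'position': [161.141, 531.94, 373.524], 'rotation': [-0.33, 0.002, 1.127]}
{'t': 0.15, 'qpos': array([ 9.92811127e-01,  3.26793858e-01, -1.93337897e-01,  1.05201243e+00,
       -3.70764327e-06,  1.43663594e+00]), 'joint_velocities': array([-2.47190874e-05, -3.07707997e-03,  2.54984617e-03,  1.64244508e-03,
        1.67185241e-03,  6.89549297e-04]), 'effort': array([ 4.57787410e-04, -4.43704212e+01,  2.62663865e+01,  1.04154507e-02,
       -9.98533847e-05, -1.39941402e-06]), 'tcp_pos': array([235.89681261, 496.35583176, 230.67689062]), 'orientation': array([-3.14025641e+00, -1.76612429e-04,  2.69776773e+00]), 'contact_force': array([0.60409764, 1.43359359, 0.01758946]), 'wrist_torque': array([ 0.01113915, -0.01665986,  0.03200323]), 'gripper_force': 0.0, 'opening': 1.000765964563486}
```

View pics/top0.png

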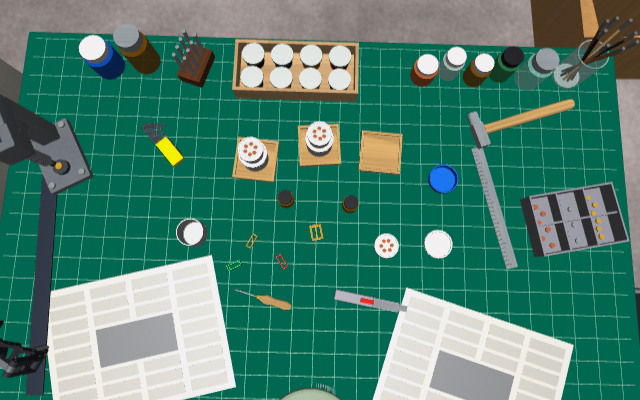

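View pics/side0.png

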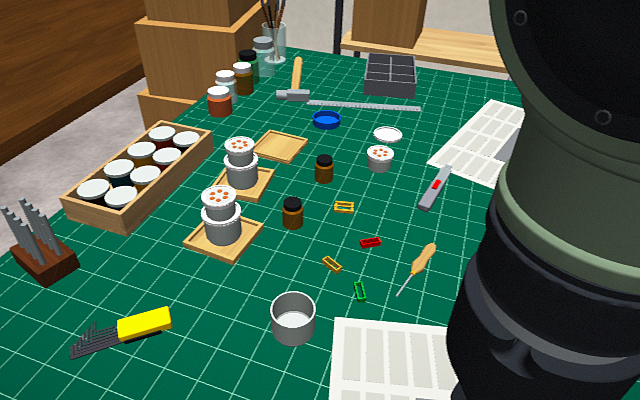

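The top view shows: tub (191,232), lid (438,244), mini (386,245), buckle (316,232), bay (381,153), kits (255,158) and (319,143), jars (286,198) and (350,203). There are three ring-shaped candidates: brass (252,241), green (233,265) and red (282,261). Only the brass one fits the keeper. For the lid, the white disc (438,244) fits, not the blue dish (443,180).

```bash
cat > h.py <<'E'
from bench import bot, solve_ik, imaging
import numpy as np, cv2
from scipy.spatial.transform import Rotation as Ro
def ray(m,u,v):
    d=np.linalg.inv(m["K"])@np.array([u,v,1.]); d=np.array([d[0],-d[1],-d[2]])
    return np.array(m["position"]), Ro.from_euler("xyz",m["rotation"]).as_matrix()@d
def toplane(m,uv,z):
    out=[]
    for u,v in np.reshape(uv,(-1,2)):
        o,d=ray(m,u,v); out.append((o+d*(z-o[2])/d[2])[:2])
    return np.array(out)
def proj(m,p):
    c=Ro.from_euler("xyz",m["rotation"]).as_matrix().T@(np.array(p)-m["position"]); q=m["K"]@np.array([c[0],-c[1],-c[2]]); return q[:2]/q[2]
def tri(m1,uv1,m2,uv2):
    o1,d1=ray(m1,*uv1);o2,d2=ray(m2,*uv2)
    s=np.linalg.lstsq(np.stack([d1,-d2],1),o2-o1,rcond=None)[0]
    a,b=o1+d1*s[0],o2+d2*s[1]; return (a+b)/2,np.linalg.norm(a-b)
E
python3 - <<'E'
from h import *
T=imaging.camera_model("top");S=imaging.camera_model("side")
print(T.keys())
P=dict(tub=((191,232),48,(293,304)),lid=((438,244),13,(387,133)),mini=((386,245),38,(380,153)),keeper=((252,241),10,(332,263)),buckle=((316,232),7,(344,206)),bay=((381,153),8,(281,146)),jar_a=((286,198),50,(292,203)),jar_b=((350,203),50,(324,159)),kit_a=((252,150),95,(218,196)),kit_b=((319,134),95,(240,145)))
for k,(a,z,b) in P.items():
    p,e=tri(T,a,S,b); print(k,toplane(T,a,z).round(0),p.round(0),round(e,1))
a=cv2.imread("pics/top0.png")[220:280,220:340]; b=cv2.imread("pics/side0.png")[190:310,310:400]
cv2.imwrite("pics/crop1.png",np.hstack([cv2.resize(a,(480,240),interpolation=2),cv2.resize(b,(180,240),interpolation=2)]))
hsv=cv2.cvtColor(cv2.imread("pics/top0.png"),cv2.COLOR_BGR2HSV)
print(hsv[225:242,308:324].reshape(-1,3)[::9].tolist()); print(hsv[236:247,247:258].reshape(-1,3)[::7].tolist())
E
```

```text
dict_keys(['K', 'position', 'rotation'])
tub [[442. 280.]] [443. 280.  51.] 2.5
lid [[ 434. -287.]] [ 434. -287.   13.] 0.9
mini [[ 426. -161.]] [ 425. -162.   35.] 1.8
keeper [[428. 148.]] [429. 148.   7.] 0.1
buckle [[454.  -1.]] [454.  -1.   6.] 1.1
bay [[ 651. -153.]] [ 650. -154.    5.] 4.1
jar_a [[526.  70.]] [528.  71.  45.] 3.3
jar_b [[518. -77.]] [519. -76.  49.] 1.8
kit_a [[623. 146.]] [627. 147.  89.] 3.6
kit_b [[665.  -1.]] [665.  -2.  92.] 1.0
[[83, 255, 104], [21, 186, 219], [21, 153, 218], [23, 158, 207], [24, 160, 194], [47, 109, 108], [83, 255, 104], [83, 255, 104], [41, 92, 147], [83, 255, 104], [83, 255, 104], [21, 192, 209], [23, 156, 206], [83, 255, 104], [46, 110, 107], [83, 255, 105], [83, 255, 104], [45, 114, 114], [83, 255, 104], [83, 255, 105], [21, 194, 208], [22, 180, 196], [79, 178, 102], [47, 111, 106], [27, 122, 176], [83, 255, 105], [21, 175, 186], [84, 255, 88], [83, 255, 104], [82, 225, 93], [83, 255, 104]]
[[83, 255, 104], [83, 255, 104], [43, 111, 124], [61, 97, 71], [83, 255, 104], [32, 96, 141], [61, 89, 83], [79, 96, 193], [28, 113, 176], [60, 56, 136], [83, 255, 104], [24, 164, 165], [80, 197, 97], [83, 255, 104], [83, 255, 105], [80, 205, 97], [54, 76, 128], [83, 255, 104]]
```

View pics/crop1.png

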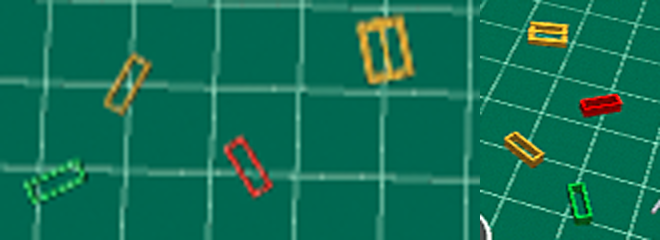

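View pics/wrist0.png

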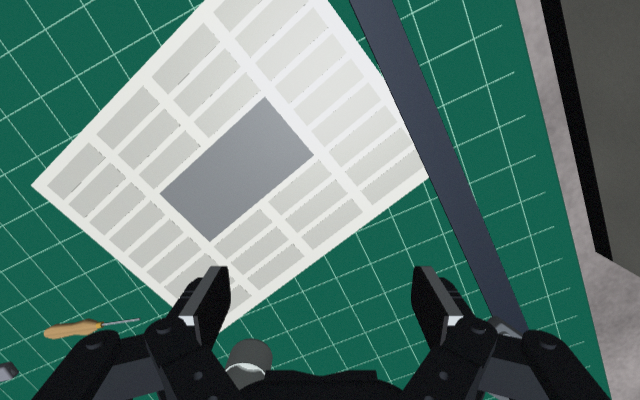

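The crop confirms brass for both the keeper at (252,241) and the buckle at (316,232). The rings at (233,265) and (282,261) are green and red decoys. Triangulated heights agree with the sizes given. In the wrist view, up in the image is tool +x and the fingertips are near (220,290) and (430,290). Next I hover over the tub and refine.

```bash
cat >> h.py <<'E'
PSI=-np.pi/2
def go(x,y,z,psi=PSI): bot.move_ptp([x,y,z],[np.pi,0,psi])
def look(xy,z,R,name,psi=PSI,s=40,h=130,mask=None):
    tx=np.array([np.cos(psi),np.sin(psi)]); p=np.array(xy)-s*tx
    go(p[0],p[1],z+h,psi); bot.dwell(.3)
    m=imaging.camera_model("wrist"); im=imaging.capture("wrist"); cv2.imwrite(f"pics/{name}.png",im)
    hsv=cv2.cvtColor(im,cv2.COLOR_BGR2HSV)
    if mask is None: k=cv2.inRange(hsv,(0,0,90),(180,70,255))
    else: k=cv2.inRange(hsv,*mask)
    u,v=proj(m,[*xy,z]); print("expected px",u.round(),v.round())
    k=cv2.morphologyEx(k,cv2.MORPH_CLOSE,np.ones((5,5)))
    cs,_=cv2.findContours(k,cv2.RETR_EXTERNAL,cv2.CHAIN_APPROX_NONE)
    c=max((c for c in cs if cv2.contourArea(c)>50 and abs(cv2.pointPolygonTest(c,(float(u),float(v)),True))<120),key=cv2.contourArea).reshape(-1,2)
    print("blob px",c.min(0),c.max(0))
    w=toplane(m,c,z)
    if R is None:
        (cx,cy),(a,b),_=r=cv2.minAreaRect(w.astype(np.float32)); box=cv2.boxPoints(r)
        e=[box[1]-box[0],box[2]-box[1]]; L=max(e,key=np.linalg.norm)
        print("rect",np.round([cx,cy,a,b],1),"long-axis angle",np.arctan2(L[1],L[0]).round(3)); return np.array([cx,cy]),np.arctan2(L[1],L[0])
    d=w.mean(0)-m["position"][:2]; d/=np.linalg.norm(d); n=np.array([-d[1],d[0]])
    a=w@n;b=w@d
    c=n*(a.min()+a.max())/2+d*(b.max()-R)
    print("width",(a.max()-a.min()).round(1),"of",2*R,"along extent",(b.max()-b.min()).round(1),"centre",c.round(1)); return c
E
python3 - <<'E'
from h import *
look((442,280),48,31,"w_tub")
bot.grip(0.9); print(bot.get_state()["tcp_pos"])
E
```

```text
expected px 321.0 148.0
blob px [370  30] [639 373]
width 343.3 of 62 along extent 407.3 centre [ 95.8 461.5]
[441.99357185 320.02211216 178.00117594]
```

View pics/w_tub.png

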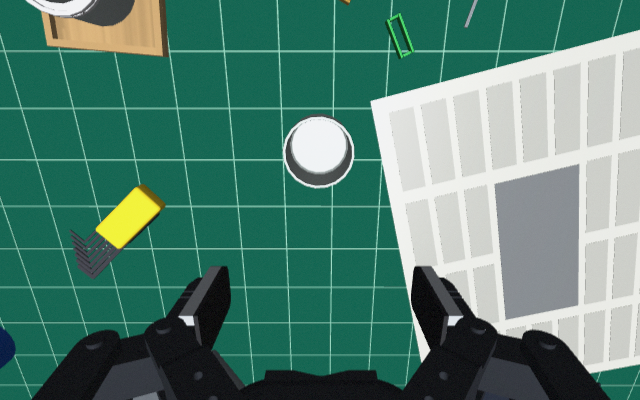

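The wrist view shows the tub rim centred at (319,151), within 3 px of prediction. My blob choice picked the calendar sheet instead, so I'll take the nearest blob. Then grasp the tub.

```bash
python3 - <<'E'
s=open("h.py").read()
i=s.index("    c=max((c for"); j=s.index("\n",i)
s=s[:i]+"""    c=min((c for c in cs if cv2.contourArea(c)>80),key=lambda c:np.linalg.norm(np.mean(cv2.boundingRect(c)[:2])*0+np.array(cv2.minEnclosingCircle(c)[0])-(u,v))).reshape(-1,2)"""+s[j:]
s=s.replace("np.mean(cv2.boundingRect(c)[:2])*0+","")
open("h.py","w").write(s)
E
python3 - <<'E'
from h import *
c=look((442,280),48,31,"w_tub2")
b=look((651,-153),12,None,"w_bay",mask=((8,60,100),(25,200,255)))
if np.linalg.norm(c-(442,280))<8:
    bot.grip(1.0); go(*c,120); print(bot.movel([*c,22],max_speed=100,threshold=15))
    bot.grip(0.0,30); s=bot.get_state(); print(s["opening"],s["gripper_force"],s["contact_force"].round(1),s["tcp_pos"].round(1),s["t"])
    bot.movel([*c,150]); s=bot.get_state(); print(s["opening"],s["gripper_force"],s["contact_force"].round(2),s["t"])
E
```

```text
expected px 321.0 148.0
blob px [283 114] [354 195]
width 61.2 of 62 along extent 69.8 centre [444.2 290.9]
expected px 321.0 147.0
blob px [259  83] [381 206]
rect [ 654.9 -151.5   99.4   98.7] long-axis angle 1.503
```

View pics/w_bay.png

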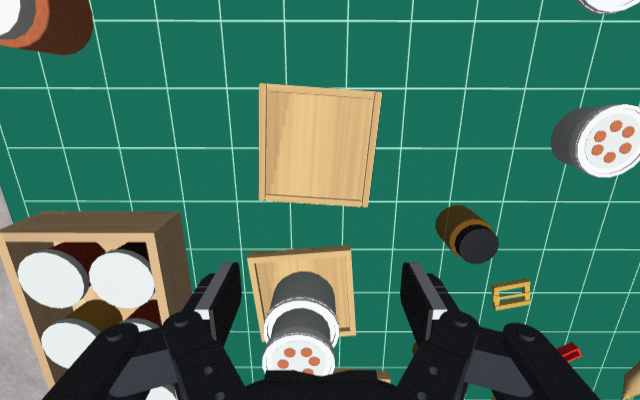

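The bay measures 99.4 x 98.7 mm, centred at (655,-151), pixels (259..381, 83..206), so it is confirmed. The tub blob leaked along a grid line (row 195 against the rim at row 187), so I'll add an opening step and retry.

```bash
sed -i 's/^    cs,_=cv2/    if R: k=cv2.morphologyEx(k,cv2.MORPH_OPEN,cv2.getStructuringElement(cv2.MORPH_ELLIPSE,(9,9)))\n    cs,_=cv2/; s/^    k=cv2.morphologyEx(k,cv2.MORPH_CLOSE.*/    if R:\n        cs,_=cv2.findContours(k,cv2.RETR_EXTERNAL,cv2.CHAIN_APPROX_NONE); cv2.drawContours(k,cs,-1,255,-1)/' h.py
python3 - <<'E'
from h import *
c=look((442,280),48,31,"w_tub3")
if np.linalg.norm(c-(442,280))<8:
    bot.grip(1.0); go(*c,120); print(bot.movel([*c,22],max_speed=100,threshold=15))
    bot.grip(0.0,30); s=bot.get_state(); print(s["opening"],s["gripper_force"],s["contact_force"].round(1),s["tcp_pos"].round(1),s["t"])
    bot.movel([*c,150]); s=bot.get_state(); print(s["opening"],s["gripper_force"],s["contact_force"].round(2),s["t"])
E
```

```text
expected px 321.0 148.0
blob px [283 117] [354 188]
width 61.2 of 62 along extent 61.2 centre [444.3 284.2]
False
0.7126986838375188 32.244330905377865 [-1.   0.3  5.9] [444.9 284.4  22.9] 9.85
0.7084661344203776 32.57022709585726 [ 0.13 -1.7  -0.06] 10.85
```

Run:
```python
from h import *
go(653,-152,150); print(bot.movel([653,-152,45],max_speed=120),bot.movel([653,-152,27],max_speed=25,threshold=4))
s=bot.get_state(); print(s["tcp_pos"].round(1),s["contact_force"].round(1))
bot.grip(0.95); bot.movel([653,-152,150])
c=look((653,-152),54,31,"w_tubbay"); print(bot.get_state()["t"])
```

```text
False True
[ 652.7 -151.9   29. ] [-1.1  0.6  4.4]
expected px 320.0 149.0
blob px [284 112] [356 184]
width 61.3 of 62 along extent 61.2 centre [ 653.  -151.9]
16.225
```

View pics/w_tubbay.png

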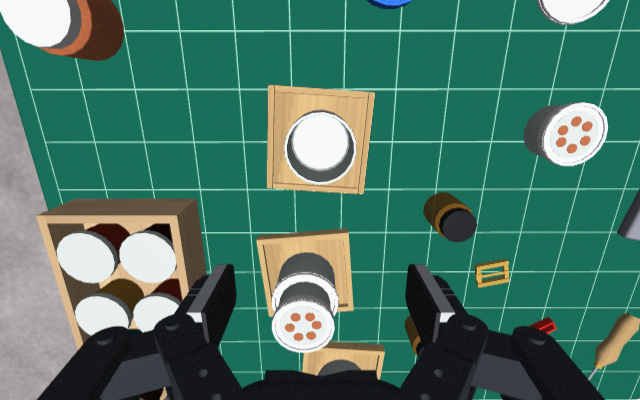

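The tub stands centred in the bay tray (rim at (320,148), measured (653,-152)). Next are the buckle and the keeper.

```bash
cat >> h.py <<'E'
BRASS=((14,90,90),(34,255,255))
def st(t=""):
    s=bot.get_state(); print(t,"open",round(s["opening"],3),"gf",round(s["gripper_force"],1),"F",s["contact_force"].round(1),"tcp",s["tcp_pos"].round(1),"t",round(s["t"],1))
def pick_low(c,psi,op,effort,up,zlow=-10):
    bot.grip(op); go(*c,90,psi); bot.movel([*c,30],max_speed=150)
    hit=bot.movel([*c,zlow],max_speed=30,threshold=6); z=bot.get_state()["tcp_pos"][2]; print("touch",hit,z.round(1))
    bot.movel([*c,z+up],max_speed=30); bot.grip(0.0,effort); st("gripped")
    bot.movel([*c,130]); st("lifted")
def near(th,psi=PSI): return psi+(th-psi+np.pi/2)%np.pi-np.pi/2
E
python3 - <<'E'
from h import *
c,th=look((454,-1),7,None,"w_buckle",mask=BRASS)
assert np.linalg.norm(c-(454,-1))<10
pick_low(c,near(th),0.47,30,2)
E
```

```text
expected px 322.0 148.0
blob px [297 128] [343 168]
rect [455.8  -0.6  36.5  28.2] long-axis angle 0.222
touch True -1.5
gripped open 0.315 gf 29.6 F [-0.5 -0.   2.2] tcp [455.6  -0.6   0.5] t 21.2
lifted open 0.314 gf 29.6 F [0.7 0.7 0.6] tcp [455.1  -0.5 129.3] t 22.2
```

View pics/w_buckle.png

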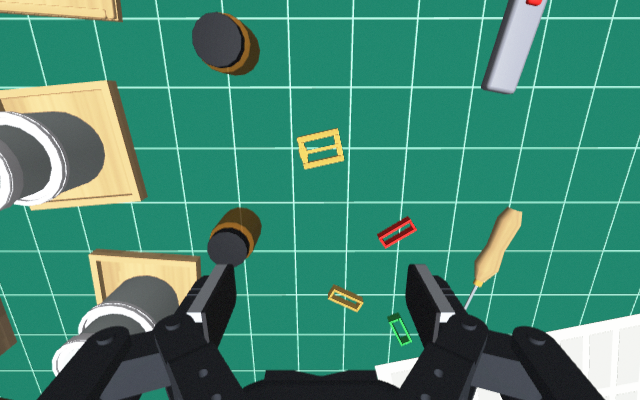

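The buckle (320,148) measured 36.5 x 28.2 mm and is now held. I'll drop it in the tub, then fetch the keeper.

Run:
```python
from h import *
def drop(op):
    go(653,-152,130); bot.movel([653,-152,62],max_speed=120); bot.dwell(.2); bot.grip(op); bot.dwell(.2); bot.movel([653,-152,140],max_speed=250)
drop(0.5)
c,th=look((428,148),10,None,"w_keeper",mask=BRASS)
assert np.linalg.norm(c-(428,148))<10
pick_low(c,near(th),0.3,25,2)
drop(0.3)
im=look((653,-152),54,31,"w_in"); st()
a=cv2.imread("pics/w_keeper.png")[90:210,250:390]; b=cv2.imread("pics/w_in.png")[90:210,250:390]
cv2.imwrite("pics/crop2.png",cv2.resize(np.hstack([a,b]),None,fx=2.5,fy=2.5))
```

```text
expected px 321.0 148.0
blob px [298 135] [339 166]
rect [430.6 149.8  13.5  33.8] long-axis angle -0.47
touch True -0.1
gripped open 0.138 gf 27.1 F [-0.3 -0.2  0.3] tcp [430.4 149.7   1.8] t 30.8
lifted open 0.143 gf 26.9 F [ 0.   0.5 -0.2] tcp [429.9 149.7 129.3] t 31.8
expected px 320.0 149.0
blob px [284 112] [355 184]
width 60.6 of 62 along extent 61.1 centre [ 653.2 -151.9]
 open 0.302 gf 0.0 F [ 0.8  0.1 -0.2] tcp [ 652.4 -112.5  182.8] t 35.7
```

View pics/crop2.png

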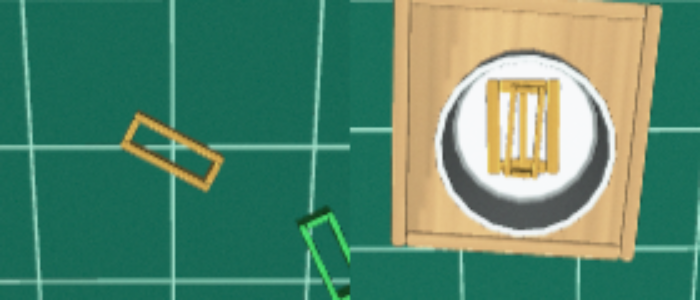

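The buckle and keeper both lie inside the tub. Now the lid.

Run:
```python
from h import *
c=look((434,-287),13,33,"w_lid")
assert np.linalg.norm(c-(434,-287))<10
pick_low(c,PSI,0.88,30,3,zlow=-16)
cv2.imwrite("pics/s_lid.png",imaging.capture("side")[60:220,220:480])
cv2.imwrite("pics/s_lid.png",cv2.resize(cv2.imread("pics/s_lid.png"),None,fx=2.5,fy=2.5))
```

```text
expected px 322.0 148.0
blob px [282 107] [358 185]
width 65.0 of 66 along extent 66.2 centre [ 435.7 -286.9]
touch True -9.3
gripped open 0.759 gf 31.5 F [-1.1  1.2  6.2] tcp [ 435.8 -286.9   -5.8] t 40.3
lifted open 0.758 gf 33.2 F [-0.3  0.3 -0.3] tcp [ 435.1 -286.4  129.1] t 41.3
```

View pics/s_lid.png

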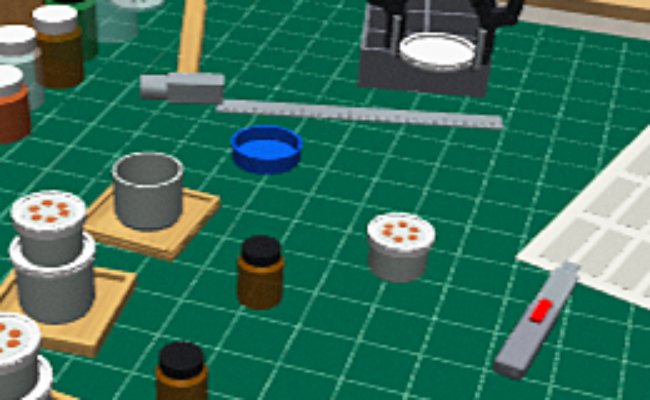

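The lid is held level, at crop pixel (437,50). Place it on the tub.

Run:
```python
from h import *
X,Y=653.2,-151.9
go(X,Y,130); bot.movel([X,Y,60],max_speed=120); st()
print(bot.movel([X,Y,39],max_speed=20,threshold=6)); st("down")
bot.grip(0.9); bot.movel([X,Y,140])
c=look((X,Y),61,33,"w_lidon"); st()
cv2.imwrite("pics/crop3.png",np.hstack([cv2.resize(cv2.imread("pics/w_lidon.png")[90:210,250:390],None,fx=2.5,fy=2.5),cv2.resize(imaging.capture("side")[100:220,180:320],None,fx=2.5,fy=2.5)]))
```

```text
open 0.761 gf 33.2 F [ 0.4 -0.2  0.6] tcp [ 653.5 -152.5   60.7] t 43.1
True
down open 0.756 gf 33.5 F [-0.2  0.2  4.6] tcp [ 653.  -151.8   42.2] t 43.9
expected px 320.0 149.0
blob px [281 108] [358 186]
width 65.5 of 66 along extent 66.0 centre [ 653.4 -152. ]
 open 0.903 gf 0.0 F [ 0.1 -0.2  1. ] tcp [ 652.6 -112.3  189.8] t 45.8
```

View pics/crop3.png

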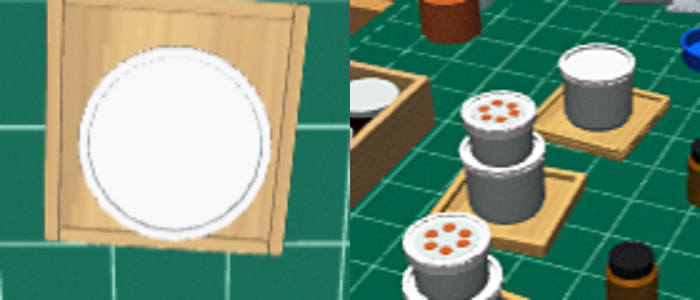

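The lid is seated: TCP ended at the predicted 42.2 mm and the centre is within 0.3 mm. Now the small tub.

Run:
```python
from h import *
c=look((426,-161),38,28,"w_mini")
assert np.linalg.norm(c-(426,-161))<8
go(*c,110); bot.movel([*c,9],max_speed=100,threshold=15); bot.grip(0.0,30); st("gripped"); z=bot.get_state()["tcp_pos"][2]; off=c-bot.get_state()["tcp_pos"][:2]; print(off)
bot.movel([*c,160]); st("lifted")
X,Y=np.array([653.4,-152.])+off*0
go(X,Y,160); bot.movel([X,Y,z+70],max_speed=120)
print(bot.movel([X,Y,z+54],max_speed=20,threshold=6)); st("down, expect z %.1f"%(z+57))
bot.grip(0.85); bot.movel([X,Y,180])
c=look((X,Y),95,28,"w_minion"); st()
cv2.imwrite("pics/crop4.png",np.hstack([cv2.resize(cv2.imread("pics/w_minion.png")[80:220,250:390],(350,350)),cv2.resize(imaging.capture("side")[90:230,180:320],(350,350))]))
```

```text
expected px 322.0 148.0
blob px [290 114] [354 179]
width 54.8 of 56 along extent 55.4 centre [ 426.2 -161.7]
gripped open 0.648 gf 30.6 F [-1.1  0.6  5.9] tcp [ 426.6 -162.     9.8] t 48.9
[-0.41964438  0.27833408]
lifted open 0.639 gf 31.9 F [-0.2  0.2 -1.1] tcp [ 425.6 -161.4  159.2] t 50.1
True
down, expect z 66.8 open 0.641 gf 32.2 F [-0.8  0.9  4.6] tcp [ 653.3 -151.9   66.9] t 52.4
expected px 320.0 149.0
blob px [286 107] [354 181]
width 57.6 of 56 along extent 62.3 centre [ 653.3 -151.6]
 open 0.848 gf 0.0 F [ 0.7 -0.1 -0.6] tcp [ 652.9 -112.5  223.9] t 54.4
```

View pics/crop4.png

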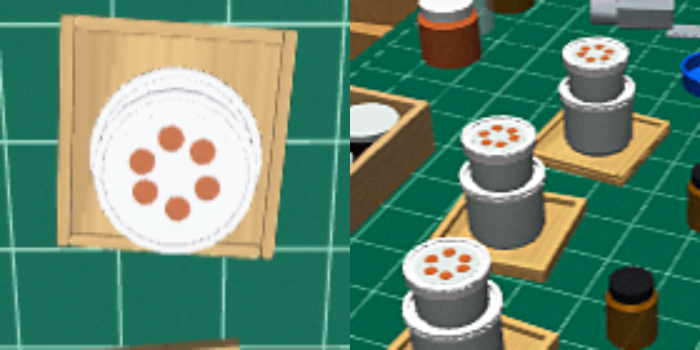

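The third kit stands straight and centred like the other two, and the arm is clear of it.

```bash
python3 -c "
from bench import bot
bot.dwell(0.5); print(bot.sign_off())"
```

```text
the job is handed in; nothing more can be done
None
```

The third kit is finished and handed in at about 55 s: the tub is in its tray with the buckle and keeper inside, the lid is seated and the small tub is centred on it, and the arm made no contact with either dye jar that I saw; the sign-off gave no verdict.

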